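# Push the row of spacer blocks home in the deburring jig and lock it

### The job

Five aluminium spacer blocks stand in a row in the channel of the deburring jig. With the fingertips push the row from its tail, as one train that stays together, along the channel until the first block is home against the end stop; only then swing the red cam lever round with a fingertip until it is fully closed on the last block and locks the row. This is pushing work: lift no block out of the jig, and leave the other things on the cart where they lie.

Things in the scene. Friction and masses are not known exactly. Their poses are not given: they have to be found in the camera images.
- jig: fixed plywood jig, 118 x 303 mm. Origin: on the channel centre line at cart height. +y runs along the channel to the stop, -x to the robot side. Channel: floor at z = 18 mm, x from -25 to +25, from the stop's face at y = +125 to the open tail end at y = -152 mm. Robot-side fence 10 mm thick, top at z = 34; far fence 13 mm thick, top at 48; end stop 23 mm thick, top at 50; pivot bolt top at 61 mm
- stop_face (a point): middle of the end stop's steel face, which looks to the jig's -y; 34 mm above the cart
- block_1: aluminium spacer block, 48 (its x, across the channel) x 36 (its y, along the channel) x 32 mm high, about 0.14 kg, with a counterbored hole in its top; origin at the centre of its underside, which lies on the channel floor, so its top is at z = 50 mm. The first of the row, nearest the end stop; home when its centre is at y = +107 mm of the jig
- block_2: aluminium spacer block, 48 (its x, across the channel) x 36 (its y, along the channel) x 32 mm high, about 0.14 kg, with a counterbored hole in its top; origin at the centre of its underside, which lies on the channel floor, so its top is at z = 50 mm. Second of the row
- block_3: aluminium spacer block, 48 (its x, across the channel) x 36 (its y, along the channel) x 32 mm high, about 0.14 kg, with a counterbored hole in its top; origin at the centre of its underside, which lies on the channel floor, so its top is at z = 50 mm. Third of the row
- block_4: aluminium spacer block, 48 (its x, across the channel) x 36 (its y, along the channel) x 32 mm high, about 0.14 kg, with a counterbored hole in its top; origin at the centre of its underside, which lies on the channel floor, so its top is at z = 50 mm. Fourth of the row
- block_5: aluminium spacer block, 48 (its x, across the channel) x 36 (its y, along the channel) x 32 mm high, about 0.14 kg, with a counterbored hole in its top; origin at the centre of its underside, which lies on the channel floor, so its top is at z = 50 mm. The last of the row, its tail; home at y = -37 mm of the jig, level with the cam
- cam_lever (a joint): angle of the red cam lever, rad. 0: handle points to the jig's -x (to the robot side), open; grows counter-clockwise seen from above, towards the jig's -y (away from the stop). At 1.57 the handle lies alongside the jig and the eccentric presses the last block sideways on the far fence (dead centre 1.5); end of travel 1.6. Takes 2 to 4 N at the handle's end; stays where it is left
- cam_pivot (a point): the cam lever's upright axis (x = -44, y = -37 mm of the jig) at the lever's mid height, 43 mm above the cart. The eccentric is a 32 mm disc; the handle a 15 mm wide bar that ends 102 mm from the axis in a 21 mm round end; all between z = 36 and 50 mm. Beyond the jig's base edge (29 mm from the axis) the handle overhangs the bare cart top
- lever_end (a point): point on the handle, 85 mm from the axis
- sanding_block: cork sanding block, 65 x 112 x 31 mm, a bystander; origin at the centre of its underside
- driver_green: green screwdriver, 28 x 202 x 27 mm, a bystander
- carpenter_pencil: red carpenter's pencil, 14 x 148 x 8 mm, a bystander
- try_square: try square, 100 x 159 x 16 mm, a bystander
- tape_measure: yellow tape measure, 87 x 104 x 47 mm, a bystander
- screw_jar: clear jar with a blue lid, 74 x 74 x 97 mm, a bystander

How it is judged:
By the outcome, as a careful person would: the job done as asked, in the order asked, and still so for the second after the job is handed in, with the robot touching nothing.
It also fails if it takes over 45 s, if anything falls off the work surface, if the arm or the gripper's body presses on something with over 40 N, if the wrist force passes 120 N, or if a joint passes its speed limit or range.

### The arm

A 6-joint arm with a two-finger parallel gripper is mounted at the origin on a cart in front of the work surface, level with it; the furniture and walls round the work are solid. World frame = base frame: x ahead of the robot, y to its left, z up, the work surface at z = 0. Lengths are in m, angles in rad, forces in N, time in s.
With the tool pointing down it reaches from about 0.35 to 0.925 m from the base axis. Payload 6.4 kg.
Tool frame: the origin (TCP) lies at the centre of the arm's flange, where the gripper is bolted on; the fingertips stand 199 mm ahead of it and the grasp point (between the pads) lies 180 mm ahead of it; z points along the fingers, y is the line along which they close (so a half turn about z gives the same grasp; the last joint's range is limited). The gripper opens to 94 mm and grips with 3 to 60 N. Pads are 16 mm wide; open, the fingers measure 119 mm over their backs; the gripper's body (75 mm by 177 mm) begins 78 mm behind the grasp point.
Start: joints at [1.025, 0.245, 1.558, -0, 1.339, -0.174], TCP at [0.236, 0.606, 0.405] pointing down, gripper open.
Joint ranges: [-3.13, 3.13], [-1.02, 2.26], [0.13, 2.54], [-0.95, 4.09], [0.21, 2.88], [-2.74, 2.74]. Speed limits (rad/s): [2.57, 2.57, 3.14, 3.14, 3.14, 3.14].

### API

Orientations are given as a unit quaternion [w, x, y, z].
In Python, from rig import ctrl, imaging gives the robot as it stands.
- The arm moves only by the tool play_rows, never from a script. Its argument "motion" is a list of rows, each a list of 3 entries, a list of its own where there are three numbers: the shift along the world's x, y, z normalised to -1 to 1, where 1 is 0.3 m, then the turn, a rotation vector about the world's x, y, z normalised to -1 to 1, where 1 is pi/2 rad, then the opening, from 0 (shut) to 1 (fully open). In form: [[[tx, ty, tz], [rx, ry, rz], jaw], ...]. A call has 1 to 5 rows; each row is the pose to reach, as a shift and turn from the pose commanded when the call began; what a row does not reach only later rows make up. A row lasts 1/8 s, in which the tool goes at most 62.5 mm and 10.7 degrees, less where a joint would pass 70% of its speed; a pose out of reach is approached as far as the arm can. A call with a number of a shift or a turn outside -1 to 1 is refused whole. A call with a gripper value outside its range is refused whole. The fingers move at their own pace and stop on an object; "newtons" is the grip in N (left out, the last holds). Time passes only in rows, so rows that repeat a pose let the fingers close. It gives the time, the measured TCP pose, the force, the opening and the grip force at its end, in the units of the state.
- ctrl.get_state(): the state, without advancing time (a new reading comes with each control period).
- imaging.capture(name): name is "scene" or "top" or "wrist"; returns a dict with "pixels" (480x640x3 uint8, red, green, blue), "fx", "fy", "cx", "cy" (pixels), "eye" and "rotation" of the camera in the world. Camera axes: x right, y down, z forward; pixel columns grow to the right and rows downward; lengths in m; the calibration is good to about 2 mm. A picture is of the moment at which its call begins. There is no depth.
- ctrl.finish_job(): hands the job in; it is judged then, once.
The state is a dict: "time": time; "q": joint angles; "qvel": joint speeds; "joint_efforts": joint torques, N m; "tool_pos": TCP position; "tcp_rot": TCP orientation; "force": force on the tool from outside, world axes, zero at the start; "wrist_torque": the same for the moment, N m; "width": finger opening in m; "gripper_force": force on a finger pad.
Only numpy, scipy, OpenCV 4.12 (cv2) and the standard library are available. Lean on these libraries where they do the work, as an engineer would, in place of code of your own. Each camera call takes 0.05 s, during which the arm holds its last target. There are 200 camera calls.

## Working session

There is one attempt and no reset: what is moved stays moved. The work goes in short steps, Python scripts to look and compute and a tool call to move; the robot and the scene stay as the last step left them, time stands still between calls to the robot, and variables do not carry over. Pictures are saved under pics/ and viewed, at most 10 in all, crops included, and the job is handed in when it is done.

Besides the shell and the picture viewer there is one more tool, called after "Emit:" as name([rows], argument=value, ...), one row to a line, values as JSON. play_rows: Moves the arm, as the interface text tells. Scaled input: -1 to 1 covers 0.3 m each way for a shift and pi/2 rad each way for a turn. Its arguments: {"type":"object","properties":{"motion":{"type":"array"},"newtons":{"type":"number"}},"required":["motion"]}

```bash
mkdir -p pics; python3 - <<'E'
from rig import ctrl, imaging
import cv2,pickle
s=ctrl.get_state();print({k:s[k] for k in('time','tool_pos','tcp_rot','width','force')})
for n in('top','scene'):
    c=imaging.capture(n);pickle.dump(c,open(n+'.pkl','wb'));cv2.imwrite(f'pics/{n}0.png',c['pixels'][:,:,::-1]);print(n,c['fx'],c['cx'],c['cy'],c['eye'],c['rotation'])
E
```

```text
{'time': 0.0, 'tool_pos': array([0.23601105, 0.6053919 , 0.40358746]), 'tcp_rot': array([-3.27883654e-04,  1.84830069e-01,  9.82770058e-01, -8.66586209e-04]), 'width': 0.09377372770751734, 'force': array([-0.10673925,  0.18124566, -0.00900619])}
top 522.7275259673671 321.5376986375467 248.84300898983415 [ 0.25632082 -0.10185695  1.42740093] [ 0.08297964 -0.69988435  0.70469251 -0.08176025]
scene 486.2734828256744 314.19235960413926 243.166737619064 [-0.41012014 -0.7141317   0.98700511] [-0.37571911  0.78921102 -0.44004098  0.20577913]
```

View pics/top0.png

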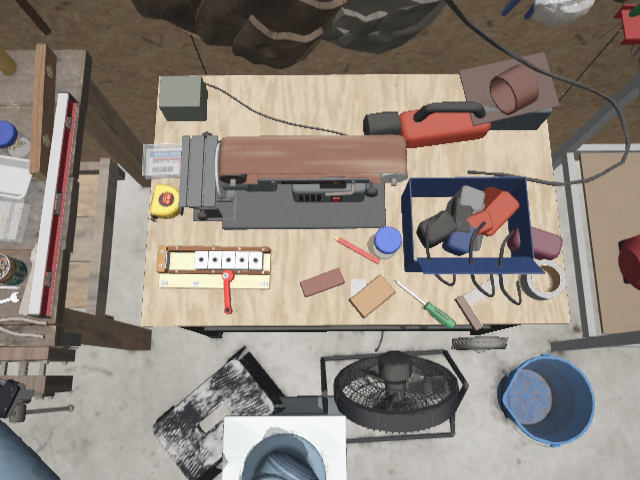

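View pics/scene0.png

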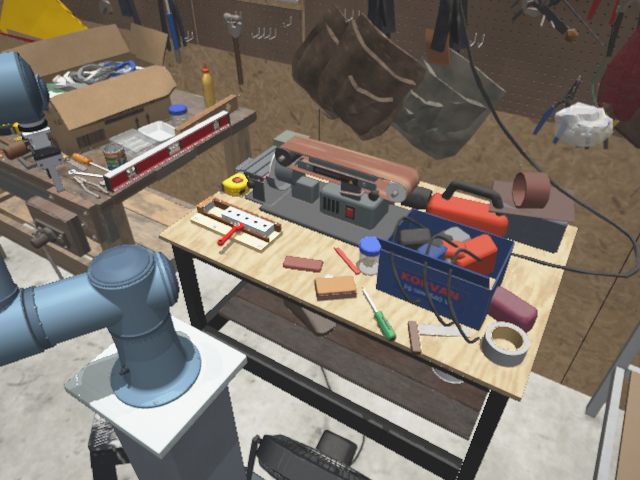

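The top view shows the jig at about (215,268). The five blocks are at columns 201-256, row 260, with the tail on the right. The red lever has its pivot at about (227,274) and its end at (228,310). The belt sander stands behind the jig (its base edge is at row 228), and the tape measure is at (165,202).

```bash
cat > h.py <<'E'
import numpy as np,cv2,pickle
from scipy.spatial.transform import Rotation as R
def rot(c): 
    q=np.array(c['rotation'],float)
    return R.from_quat(q[[1,2,3,0]]).as_matrix() if q.size==4 else q
def ray(c,u,v,z):
    d=rot(c)@np.array([(u-c['cx'])/c['fx'],(v-c['cy'])/c['fy'],1]);e=np.array(c['eye']);return e+d*(z-e[2])/d[2]
def proj(c,p):
    a=rot(c).T@(np.array(p)-c['eye']);return np.array([c['fx']*a[0]/a[2]+c['cx'],c['fy']*a[1]/a[2]+c['cy']])
E
python3 - <<'E'
from h import *
for n,(x0,x1,y0,y1) in dict(top=(145,285,235,325),scene=(180,300,185,260)).items():
    c=pickle.load(open(n+'.pkl','rb'));im=c['pixels']
    hsv=cv2.cvtColor(im,cv2.COLOR_RGB2HSV)
    m=((hsv[...,1]<45)&(hsv[...,2]>150)).astype(np.uint8);k=np.zeros_like(m);k[y0:y1,x0:x1]=1
    nn,_,st,ce=cv2.connectedComponentsWithStats(m*k)
    for s,q in zip(st[1:],ce[1:]):
        if s[4]>15:print(n,'white',s,q.round(1),ray(c,*q,.05).round(4))
    r=(((hsv[...,0]<6)|(hsv[...,0]>174))&(hsv[...,1]>170)&(hsv[...,2]>120)).astype(np.uint8)*k
    nn,_,st,ce=cv2.connectedComponentsWithStats(r)
    for i,(s,q) in enumerate(zip(st[1:],ce[1:]),1):
        if s[4]>15:
            print(n,'red',s,q.round(1),ray(c,*q,.05).round(4))
    d=(hsv[...,2]<90).astype(np.uint8)*k
    nn,_,st,ce=cv2.connectedComponentsWithStats(d)
    for s,q in zip(st[1:],ce[1:]):
        if 3<s[4]<60:print(n,'dark',s,q.round(1),ray(c,*q,.05).round(4))
    if n=='top':cv2.imwrite('pics/crop0.png',cv2.resize(im[y0:y1,x0:x1,::-1],None,fx=5.5,fy=5.5,interpolation=cv2.INTER_CUBIC))
E
```

```text
top white [145 235  12  28 114] [149.8 251.7] [0.5793 0.3645 0.05  ]
top white [175 235   6  10  23] [177.5 239.4] [0.6131 0.2914 0.05  ]
top white [216 235  12  11  62] [223.7 241. ] [0.6078 0.1655 0.05  ]
top white [270 236   5  14  40] [272.3 242.3] [0.6031 0.033  0.05  ]
top white [258 238   3   8  19] [259.1 241.8] [0.6047 0.0692 0.05  ]
top white [165 251   2  18  19] [165.6 259.6] [0.557  0.3202 0.05  ]
top white [ 169  251   94   22 1544] [216.1 259.9] [0.5553 0.1839 0.05  ]
top white [263 254   7  17 101] [266.3 261.6] [0.5497 0.0484 0.05  ]
top white [271 264   9  25 116] [275.6 274.9] [0.513 0.023 0.05 ]
top white [156 273  68  29 956] [187.7 281.8] [0.496  0.2575 0.05  ]
top white [223 273   6   6  27] [225.2 275.4] [0.5127 0.1579 0.05  ]
top white [231 275  38  14 458] [251.  281.2] [0.4965 0.0885 0.05  ]
top white [189 290  19  21 182] [198.1 298.2] [0.4517 0.2274 0.05  ]
top white [261 290  10  19  94] [265.9 299. ] [0.4485 0.0477 0.05  ]
top white [145 293   4  14  27] [145.7 299.3] [0.4497 0.3664 0.05  ]
top white [256 293   4   9  20] [257.  297.2] [0.4535 0.0714 0.
[... 1102 characters left out ...]
scene white [270 232   9   9  38] [273.1 235.4] [0.5261 0.0247 0.05  ]
scene white [236 234  31  15 212] [251.2 240.7] [0.4697 0.0668 0.05  ]
scene red [218 223  25  22 131] [230.5 233.1] [0.466  0.1454 0.05  ]
scene dark [221 185   3   7  15] [222.2 187.9] [0.6529 0.3372 0.05  ]
scene dark [269 185   9   5  23] [273.4 186.4] [0.7552 0.1877 0.05  ]
scene dark [239 189   6   6  21] [241.6 191.4] [0.6709 0.2641 0.05  ]
scene dark [214 201  14   8  57] [219.9 204.9] [0.5675 0.2749 0.05  ]
scene dark [202 212  31  15  59] [218.1 219.6] [0.5001 0.2253 0.05  ]
scene dark [274 225   7   7  32] [276.7 227.8] [0.5635 0.0378 0.05  ]
scene dark [242 230  27  12  54] [255.6 235.5] [0.4971 0.0708 0.05  ]
```

View pics/crop0.png

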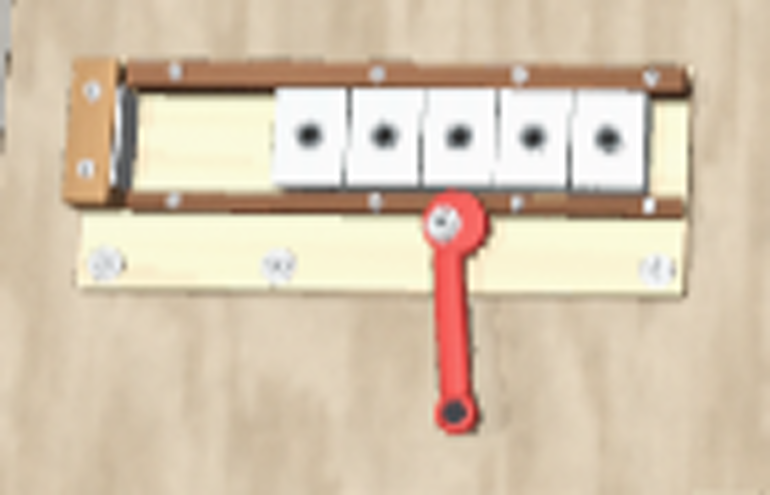

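The crop clearly shows the five blocks touching, with their holes at rows of about 259.5 and columns 201 to 255. The stop's steel face is at u≈167, the pivot bolt at (225.2,275.4) and the lever's end at (227,309.7). This gives a channel line at x≈0.556 and a yaw of about -1°. The tail face is at y≈0.061, the jig origin at y≈0.195, and the row needs to travel about 77 mm.

Emit:
play_rows([
  [[0.5,-0.9,-0.17],[0,0,0.225],0],
  [[0.5,-0.9,-0.17],[0,0,0.225],0],
  [[0.5,-0.9,-0.17],[0,0,0.225],0],
  [[0.5,-0.9,-0.17],[0,0,0.225],0],
  [[0.5,-0.9,-0.17],[0,0,0.225],0],
], newtons=20)

```text
time: 0.72
tool_pos: [0.3862, 0.3344, 0.3533]
tcp_rot: [-0.0, 0.009, 1.0, -0.0]
force: [1.7, 0.3, 0.2]
width: 0.0475
gripper_force: 0.0
```

Emit:
play_rows([
  [[0.56,-1,-0.15],[0,0,0],0],
  [[0.56,-1,-0.15],[0,0,0],0],
  [[0.56,-1,-0.15],[0,0,0],0],
  [[0.56,-1,-0.15],[0,0,0],0],
  [[0.56,-1,-0.15],[0,0,0],0],
])

```text
time: 1.35
tool_pos: [0.5377, 0.064, 0.3128]
tcp_rot: [-0.0, 0.009, 1.0, 0.0]
force: [0.6, 0.5, -1.2]
width: 0.0007
gripper_force: 0.0
```

Emit:
play_rows([
  [[0,0,0],[0,0,0],0],
  [[0,0,0],[0,0,0],0],
])

```text
time: 1.6
tool_pos: [0.5368, 0.0661, 0.3128]
tcp_rot: [-0.001, 0.009, 1.0, 0.0]
force: [0.1, 0.2, 0.5]
width: 0.0005
gripper_force: 0.0
```

```bash
python3 - <<'E'
from h import *
from rig import ctrl,imaging
t=pickle.load(open('top.pkl','rb'));
print('pivot',ray(t,225.2,275.4,.061),'lever end',ray(t,227,309.7,.05),'stop',ray(t,166.5,260,.05))
s=ctrl.get_state();print(s['time'],s['tool_pos'],s['q'])
for n in('wrist','top'):
    c=imaging.capture(n);pickle.dump(c,open(n+'1.pkl','wb'));
    if n=='wrist':cv2.imwrite('pics/w1.png',c['pixels'][:,:,::-1])
E
```

```text
pivot [0.51064659 0.15578554 0.061     ] lever end [0.42078155 0.1497945  0.05      ] stop [0.55599806 0.31776215 0.05      ]
1.6 [0.53682061 0.06610055 0.31276612] [-8.72475740e-02  9.54285405e-02  1.90638823e+00  3.54150000e-04
  1.14101853e+00 -1.63947462e+00]
```

View pics/w1.png

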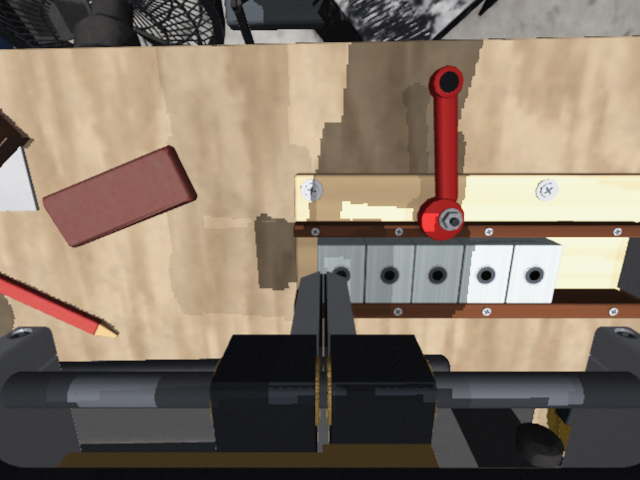

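The wrist view shows the block holes at (342,275), (389,275), (437,275), (486,275) and (534,275), the pivot nut at (451,219), the lever's end at (449,82) and the fingertips at about (325,275). I'll compute positions from these as a cross-check.

```bash
python3 - <<'E'
from h import *
c=pickle.load(open('wrist1.pkl','rb'))
for n,u,v,z in [('b5',342,275,.05),('b1',534,275,.05),('tail',319,270,.05),('front',560,270,.05),('piv',451,217,.061),('lend',449,82,.05),('stopface',625,275,.034)]:print(n,ray(c,u,v,z).round(4))
p=proj(c,[.5368,.0661,.3128-.199]);print('tip px',p)
E
```

```text
b5 [0.5564 0.0818 0.05  ]
b1 [0.5591 0.2278 0.05  ]
tail [0.552  0.0644 0.05  ]
front [0.5554 0.2469 0.05  ]
piv [0.5101 0.1567 0.061 ]
lend [0.4224 0.152  0.05  ]
stopface [0.5673 0.312  0.034 ]
tip px [320.20391677 286.44900754]
```

Emit:
play_rows([
  [[0.06,-0.12,0],[0,0,0],0],
  [[0.06,-0.12,0],[0,0,0],0],
  [[0.06,-0.12,-0.15],[0,0,0],0],
  [[0.06,-0.12,-0.29],[0,0,0],0],
  [[0.06,-0.12,-0.29],[0,0,0],0],
])

```text
time: 2.33
tool_pos: [0.553, 0.0316, 0.2231]
tcp_rot: [-0.004, 0.008, 1.0, 0.001]
force: [-0.5, 0.0, -0.9]
width: 0.0005
gripper_force: 0.0
```

```bash
python3 - <<'E'
from h import *
from rig import ctrl,imaging
s=ctrl.get_state();print(s['time'],s['tool_pos'],s['force'])
c=imaging.capture('wrist');pickle.dump(c,open('wrist2.pkl','wb'));cv2.imwrite('pics/w2.png',c['pixels'][:,:,::-1])
E
```

```text
2.325 [0.55298559 0.0316036  0.22313562] [-0.45700569  0.02780161 -0.86214848]
```

View pics/w2.png

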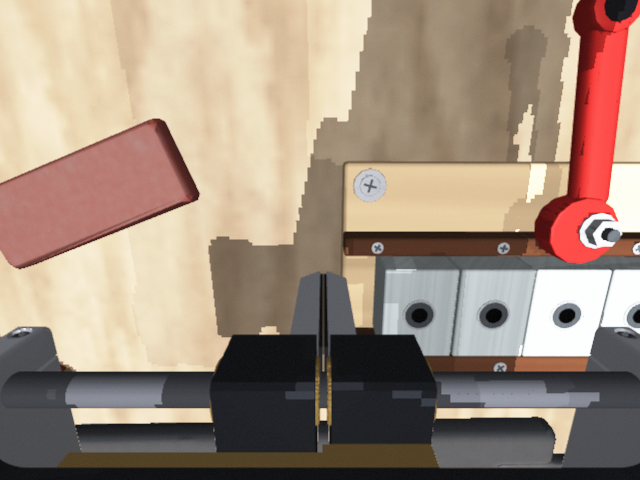

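The wrist view shows the tips at the channel's open end. The tail face is at about u=378, and its block hole is at (419,315). Nothing has been touched yet, so I'll start the push.

Emit:
play_rows([
  [[0.003,0.033,0.003],[0,0,0],0],
  [[0.005,0.05,0.005],[0,0,0],0],
  [[0.005,0.065,0.005],[0,0,0],0],
  [[0.005,0.08,0.005],[0,0,0],0],
  [[0.005,0.095,0.005],[0,0,0],0],
])

```text
time: 3.0
tool_pos: [0.5575, 0.0577, 0.2291]
tcp_rot: [0.001, 0.009, 1.0, -0.001]
force: [0.4, -6.3, 3.5]
width: 0.0007
gripper_force: 3.3
```

Emit:
play_rows([
  [[0.001,0.015,0],[0,0,0],0],
  [[0.001,0.03,0],[0,0,0],0],
  [[0.001,0.045,0],[0,0,0],0],
  [[0.001,0.06,0],[0,0,0],0],
  [[0.002,0.075,0],[0,0,0],0],
])

```text
time: 3.62
tool_pos: [0.5581, 0.0801, 0.2291]
tcp_rot: [0.001, 0.009, 1.0, -0.001]
force: [-0.4, -6.6, 4.3]
width: 0.0005
gripper_force: 3.4
```

```bash
cat > look.py <<'E'
from h import *
from rig import ctrl,imaging
s=ctrl.get_state();print(s['time'],s['tool_pos'].round(4),s['force'].round(1))
c=imaging.capture('top');pickle.dump(c,open('top_n.pkl','wb'));g=cv2.cvtColor(c['pixels'],cv2.COLOR_RGB2GRAY).astype(float)
for r in (256,260,263):print(r,g[r,163:262].astype(int).tolist())
E
python3 look.py
```

```text
3.625 [0.5581 0.0801 0.2291] [-0.4 -6.6  4.3]
256 [185, 187, 161, 246, 109, 97, 98, 211, 240, 240, 248, 248, 248, 249, 248, 248, 248, 248, 248, 248, 249, 224, 252, 253, 253, 255, 250, 230, 237, 251, 254, 254, 254, 254, 228, 253, 254, 254, 254, 232, 191, 185, 185, 184, 184, 184, 186, 86, 79, 137, 154, 161, 148, 143, 140, 143, 146, 150, 149, 150, 152, 150, 147, 147, 144, 145, 147, 153, 152, 157, 150, 156, 160, 159, 157, 156, 155, 154, 153, 155, 157, 167, 169, 169, 168, 169, 167, 138, 179, 178, 178, 178, 177, 178, 178, 82, 70, 67, 68]
260 [187, 190, 126, 219, 108, 98, 96, 244, 246, 250, 251, 251, 251, 251, 251, 251, 251, 251, 251, 251, 251, 249, 253, 253, 254, 197, 136, 85, 84, 136, 239, 254, 255, 254, 168, 252, 254, 254, 239, 176, 193, 193, 193, 194, 194, 194, 187, 80, 82, 109, 117, 119, 118, 123, 126, 128, 136, 140, 143, 144, 145, 144, 145, 145, 146, 147, 146, 147, 146, 146, 146, 146, 145, 141, 140, 139, 137, 125, 116, 121, 140, 142, 139, 135, 135, 145, 155, 162, 190, 192, 191, 191, 192, 192, 193, 81, 69, 69, 69]
263 [187, 184, 195, 151, 99, 96, 113, 235, 237, 245, 245, 245, 248, 248, 248, 248, 248, 247, 248, 248, 248, 254, 254, 254, 254, 254, 254, 253, 254, 254, 254, 255, 254, 254, 197, 253, 253, 254, 254, 198, 190, 191, 191, 190, 190, 187, 131, 70, 80, 119, 122, 124, 127, 127, 129, 139, 142, 143, 143, 145, 146, 146, 146, 147, 146, 147, 145, 147, 145, 146, 145, 145, 140, 140, 138, 138, 136, 137, 136, 135, 130, 123, 113, 118, 123, 122, 120, 192, 197, 197, 197, 198, 198, 195, 135, 68, 66, 68, 70]
```

Emit:
play_rows([
  [[0.001,0.015,0],[0,0,0],0],
  [[0.001,0.03,0],[0,0,0],0],
  [[0.001,0.045,0],[0,0,0],0],
  [[0.001,0.06,0],[0,0,0],0],
  [[0.002,0.075,0],[0,0,0],0],
])

```text
time: 4.3
tool_pos: [0.5587, 0.1026, 0.229]
tcp_rot: [0.001, 0.009, 1.0, -0.001]
force: [-0.2, -7.1, 5.6]
width: 0.0002
gripper_force: 3.5
```

Emit:
play_rows([
  [[0,0.013,0],[0,0,0],0],
  [[0.001,0.026,0],[0,0,0],0],
  [[0.001,0.038,0],[0,0,0],0],
  [[0.001,0.05,0],[0,0,0],0],
  [[0.001,0.06,0],[0,0,0],0],
])

```text
time: 4.92
tool_pos: [0.559, 0.1206, 0.229]
tcp_rot: [0.001, 0.009, 1.0, -0.001]
force: [-0.0, -7.0, 5.0]
width: 0.0004
gripper_force: 3.5
```

Emit:
play_rows([
  [[0,0.005,0],[0,0,0],0],
  [[0,0.01,0],[0,0,0],0],
  [[0,0.013,0],[0,0,0],0],
])

```text
time: 5.3
tool_pos: [0.559, 0.1245, 0.2291]
tcp_rot: [0.001, 0.009, 1.0, -0.001]
force: [0.3, -7.0, 4.4]
width: 0.0007
gripper_force: 3.5
```

```bash
python3 look.py
```

```text
5.3 [0.559  0.1245 0.2291] [ 0.3 -7.   4.4]
256 [185, 189, 162, 247, 108, 226, 253, 254, 254, 253, 226, 225, 234, 250, 254, 255, 255, 255, 200, 252, 232, 183, 178, 178, 178, 178, 178, 183, 81, 69, 155, 160, 161, 160, 159, 153, 147, 146, 151, 152, 155, 156, 154, 154, 155, 152, 148, 149, 149, 151, 152, 153, 155, 157, 157, 157, 157, 153, 155, 151, 150, 148, 151, 156, 168, 167, 165, 163, 162, 182, 182, 183, 185, 186, 184, 184, 70, 70, 68, 69, 70, 68, 69, 78, 71, 62, 97, 97, 99, 100, 99, 100, 97, 98, 100, 98, 98, 100, 100]
260 [187, 191, 127, 219, 98, 252, 254, 254, 253, 191, 128, 105, 129, 156, 252, 255, 255, 255, 219, 253, 199, 190, 188, 190, 190, 190, 191, 187, 68, 70, 131, 133, 125, 126, 127, 126, 127, 135, 140, 141, 144, 144, 146, 145, 146, 146, 147, 146, 147, 146, 146, 147, 146, 144, 140, 139, 139, 140, 137, 129, 119, 117, 128, 133, 137, 131, 128, 129, 153, 195, 196, 197, 197, 197, 198, 189, 78, 69, 67, 69, 67, 68, 70, 112, 115, 116, 174, 175, 173, 170, 188, 190, 107, 102, 99, 99, 99, 99, 103]
263 [188, 185, 196, 153, 118, 252, 253, 254, 255, 254, 254, 254, 254, 255, 255, 255, 254, 253, 255, 254, 204, 194, 194, 194, 194, 194, 194, 188, 74, 69, 85, 120, 125, 128, 126, 128, 137, 142, 143, 143, 144, 146, 146, 146, 147, 147, 146, 145, 146, 145, 146, 147, 145, 141, 141, 140, 139, 136, 136, 135, 134, 130, 127, 125, 120, 118, 109, 119, 147, 195, 195, 195, 195, 195, 194, 190, 79, 71, 70, 70, 68, 68, 99, 170, 171, 173, 172, 173, 173, 172, 173, 173, 172, 164, 160, 159, 157, 157, 95]
```

Emit:
play_rows([
  [[0,0.003,0],[0,0,0],0],
  [[0,0.006,0],[0,0,0],0],
  [[0,0.009,0],[0,0,0],0],
])

```text
time: 5.72
tool_pos: [0.559, 0.1271, 0.2291]
tcp_rot: [0.001, 0.009, 1.0, -0.001]
force: [0.9, -7.0, 3.8]
width: 0.0005
gripper_force: 3.5
```

Emit:
play_rows([
  [[0,0.002,0],[0,0,0],0],
  [[0,0.004,0],[0,0,0],0],
  [[0,0.004,0],[0,0,0],0],
])

```text
time: 6.1
tool_pos: [0.5591, 0.128, 0.229]
tcp_rot: [0.001, 0.009, 1.0, -0.002]
force: [-0.4, -9.4, 5.4]
width: 0.0004
gripper_force: 4.5
```

Force is starting to rise.

Emit:
play_rows([
  [[0,0.002,0],[0,0,0],0],
  [[0,0.004,0],[0,0,0],0],
  [[0,0.004,0],[0,0,0],0],
])

```text
time: 6.48
tool_pos: [0.5591, 0.1285, 0.2291]
tcp_rot: [0.001, 0.009, 1.0, -0.003]
force: [-0.7, -12.8, 6.6]
width: 0.0001
gripper_force: 6.8
```

Emit:
play_rows([
  [[0,0.003,0],[0,0,0],0],
  [[0,0.007,0],[0,0,0],0],
  [[0,0.007,0],[0,0,0],0],
])

```text
time: 6.85
tool_pos: [0.5593, 0.1293, 0.2291]
tcp_rot: [0.001, 0.008, 1.0, -0.005]
force: [-1.8, -21.9, 7.7]
width: 0.0004
gripper_force: 10.7
```

The force climbed steadily with little further motion, so the row is seated. I'll back off, lift clear and check.

Emit:
play_rows([
  [[0,-0.01,0],[0,0,0],0],
  [[0,-0.03,0],[0,0,0],0],
  [[0,-0.08,0],[0,0,0],0],
  [[-0.1,-0.08,0.2],[0,0,0],0],
  [[-0.2,0.0,0.35],[0,0,0],0],
])

```text
time: 7.48
tool_pos: [0.4982, 0.1311, 0.3325]
tcp_rot: [-0.001, 0.011, 1.0, 0.0]
force: [0.7, 0.4, 2.2]
width: 0.0006
gripper_force: 0.0
```

```bash
python3 - <<'E'
from h import *
from rig import ctrl,imaging
s=ctrl.get_state();print(s['time'],s['tool_pos'],s['force'])
c=imaging.capture('wrist');pickle.dump(c,open('wrist3.pkl','wb'));cv2.imwrite('pics/w3.png',c['pixels'][:,:,::-1])
E
```

```text
7.475 [0.49819786 0.13111195 0.33247687] [0.74741008 0.35963887 2.16398561]
```

View pics/w3.png

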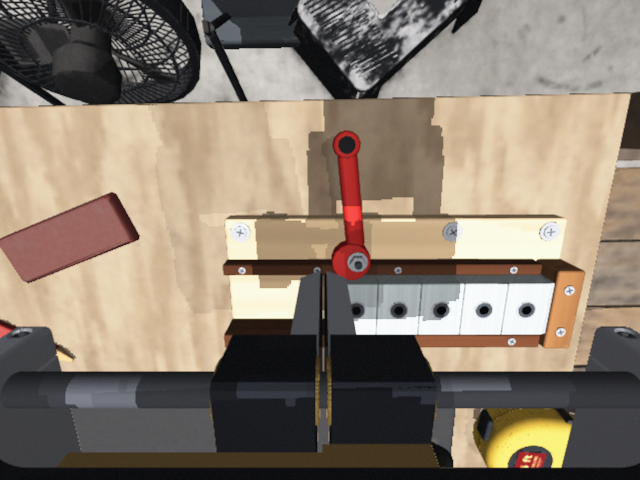

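The wrist view shows the row up against the stop: holes run from (357,310) to (526,310), the front edge is at u≈549, and the lever's end is at (347,144) with the pivot at (358,263). I'll compute the residual gap and the lever path together.

```bash
python3 - <<'E'
from h import *
c=pickle.load(open('wrist3.pkl','rb'))
g=cv2.cvtColor(c['pixels'],cv2.COLOR_RGB2GRAY).astype(int)
for v in(295,320):print(g[v,538:566].tolist())
for n,u,v,z in [('b5',356.5,310,.05),('b1',526,310,.05),('fr',548,300,.05),('stop?',553,300,.05),('piv',357,262,.061),('lend',347,144,.05)]:print(n,ray(c,u,v,z).round(4))
P=np.array([.5105,.1565])
for t in np.linspace(0,1.6,11):
    th=t-.018+0.0
    h=-np.array([np.cos(th),np.sin(th)]);m=np.array([np.sin(th),-np.cos(th)])
    e=12.5*abs(np.cos(th))+8*abs(np.sin(th))
    print(t.round(2),(P+.08*h-m*(7.5+e)/1000).round(4))
E
```

```text
[251, 250, 249, 248, 248, 248, 248, 248, 250, 251, 251, 243, 240, 244, 182, 86, 129, 154, 171, 173, 172, 170, 170, 169, 171, 168, 166, 160]
[248, 248, 248, 249, 251, 250, 241, 239, 243, 183, 94, 129, 156, 170, 173, 174, 171, 169, 168, 168, 166, 165, 163, 162, 164, 163, 163, 162]
b5 [0.5579 0.1598 0.05  ]
b1 [0.5609 0.3034 0.05  ]
fr [0.5519 0.3206 0.05  ]
stop? [0.552  0.3248 0.05  ]
piv [0.5106 0.1589 0.061 ]
lend [0.4218 0.1519 0.05  ]
0.0 [0.4309 0.1781]
0.16 [0.4283 0.166 ]
0.32 [0.4276 0.1535]
0.48 [0.429  0.1408]
0.64 [0.4325 0.128 ]
0.8 [0.4382 0.1157]
0.96 [0.4462 0.1043]
1.12 [0.4563 0.0943]
1.28 [0.4682 0.086 ]
1.44 [0.4816 0.0799]
1.6 [0.4958 0.0763]
```

No floor shows between block 1 and the stop. The block 1 to pivot offset is 144.5 mm against a nominal 144 mm, so the row is home. Next is the lever.

Emit:
play_rows([
  [[-0.22,0.22,0],[0,0,0],0],
  [[-0.22,0.22,0],[0,0,0],0],
  [[-0.22,0.22,-0.15],[0,0,0],0],
  [[-0.22,0.22,-0.34],[0,0,0],0],
  [[-0.22,0.22,-0.34],[0,0,0],0],
])

```text
time: 8.15
tool_pos: [0.4302, 0.1976, 0.226]
tcp_rot: [-0.005, 0.009, 1.0, -0.001]
force: [-0.9, -0.2, -0.3]
width: 0.0001
gripper_force: 0.0
```

Emit:
play_rows([
  [[0,0,0],[0,0,0],0],
])

```text
time: 8.28
tool_pos: [0.4334, 0.1982, 0.2317]
tcp_rot: [0.001, 0.009, 1.0, 0.0]
force: [1.1, -1.0, 0.2]
width: 0.0002
gripper_force: 0.0
```

Emit:
play_rows([
  [[-0.005,-0.065,-0.007],[0,0,0],0],
  [[-0.014,-0.105,-0.007],[0,0,0],0],
  [[-0.016,-0.147,-0.007],[0,0,0],0],
  [[-0.012,-0.19,-0.007],[0,0,0],0],
  [[0,-0.232,-0.007],[0,0,0],0],
])

```text
time: 8.9
tool_pos: [0.4327, 0.1278, 0.2282]
tcp_rot: [0.0, 0.009, 1.0, 0.0]
force: [1.0, 1.3, 0.1]
width: 0.0002
gripper_force: 0.9
```

Emit:
play_rows([
  [[0.019,-0.041,0],[0,0,0],0],
  [[0.046,-0.079,0],[0,0,0],0],
  [[0.079,-0.112,0],[0,0,0],0],
  [[0.119,-0.14,0],[0,0,0],0],
  [[0.164,-0.16,0],[0,0,0],0],
])

```text
time: 9.52
tool_pos: [0.482, 0.0801, 0.2273]
tcp_rot: [-0.002, 0.009, 1.0, 0.0]
force: [-2.7, 3.2, 0.8]
width: 0.0002
gripper_force: 1.7
```

Emit:
play_rows([
  [[0.02,-0.007,0],[0,0,0],0],
  [[0.035,-0.011,0],[0,0,0],0],
  [[0.047,-0.012,0],[0,0,0],0],
  [[0.047,-0.012,0],[0,0,0],0],
])

```text
time: 10.02
tool_pos: [0.4954, 0.0771, 0.2274]
tcp_rot: [-0.001, 0.009, 1.0, -0.0]
force: [-5.1, 1.5, -0.3]
width: 0.0002
gripper_force: 2.4
```

Emit:
play_rows([
  [[0.005,0,0],[0,0,0],0],
  [[0.01,0,0],[0,0,0],0],
  [[0.01,0,0],[0,0,0],0],
])

```text
time: 10.4
tool_pos: [0.4971, 0.0771, 0.2272]
tcp_rot: [-0.005, 0.009, 1.0, -0.0]
force: [-13.7, -0.4, 8.9]
width: 0.0004
gripper_force: 7.1
```

Emit:
play_rows([
  [[0.003,0,0],[0,0,0],0],
  [[0.006,0,0],[0,0,0],0],
  [[0.006,0,0],[0,0,0],0],
])

```text
time: 10.78
tool_pos: [0.4981, 0.0772, 0.227]
tcp_rot: [-0.007, 0.009, 1.0, -0.001]
force: [-20.0, -0.8, 13.8]
width: 0.0005
gripper_force: 10.0
```

Emit:
play_rows([
  [[-0.01,0,0],[0,0,0],0],
  [[-0.05,0,0],[0,0,0],0],
  [[-0.15,0,0.0],[0,0,0],0],
  [[-0.2,0,0.2],[0,0,0],0],
  [[-0.2,0.1,0.4],[0,0,0],0],
])

```text
time: 11.4
tool_pos: [0.4399, 0.1044, 0.3455]
tcp_rot: [0.001, 0.01, 1.0, -0.0]
force: [1.1, 0.7, -0.2]
width: 0.0005
gripper_force: 0.0
```

```bash
python3 - <<'E'
from h import *
from rig import ctrl,imaging
s=ctrl.get_state();print(s['time'],s['tool_pos'],s['force'])
c=imaging.capture('wrist');pickle.dump(c,open('wrist4.pkl','wb'));cv2.imwrite('pics/w4.png',c['pixels'][:,:,::-1])
c=imaging.capture('top');pickle.dump(c,open('top4.pkl','wb'))
E
```

```text
11.4 [0.43991915 0.10439111 0.34545909] [ 1.130043    0.70150855 -0.2034373 ]
```

View pics/w4.png

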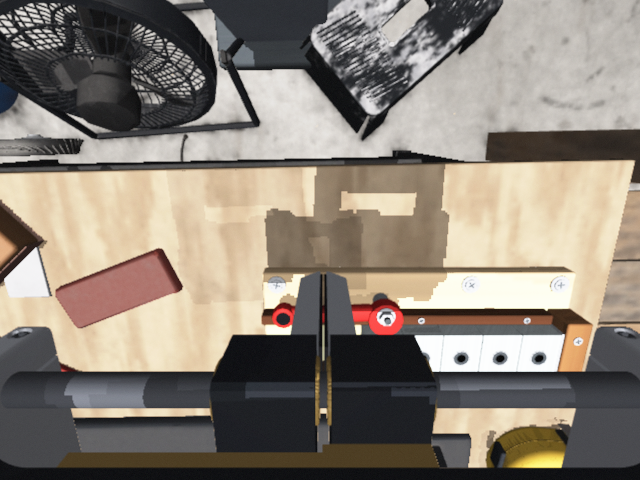

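The wrist view shows the lever alongside the jig, with its end at (283,317) and the pivot at (387,319). The row is still at the stop. I'll check the angle before handing in.

```bash
python3 - <<'E'
from h import *
c=pickle.load(open('wrist4.pkl','rb'))
p=ray(c,387,317.5,.061);e=ray(c,283,317,.05);a=ray(c,461,358,.05);b=ray(c,539,358,.05)
d=e-p;j=b-a
print(p,e,np.hypot(*d[:2]),'angle world',np.arctan2(-d[1],-d[0]),'jig yaw',np.arctan2(-j[0],j[1]),'b1-piv y',b[1]-p[1])
E
```

```text
[0.50967843 0.15924391 0.061     ] [0.5135862  0.06815393 0.05      ] 0.09117375835214425 angle world 1.6136701181162882 jig yaw -0.01957055016063219 b1-piv y 0.14478331528225338
```

```bash
python3 -c "
from rig import ctrl
print(ctrl.finish_job())"
```

```text
the job is handed in; nothing more can be done
None
```

The job is handed in at about 11.5 s: the five-block row is home against the end stop and the cam lever is fully closed (measured about 1.6 rad), with the gripper clear of everything; the judge's verdict was not shown.

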